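Unfold the jack's crank grip and preload the load cell

ROBOT

A 6-joint arm with a two-finger parallel gripper is mounted at the origin on the work surface. World frame = base frame: x ahead of the robot, y to its left, z up, the work surface at z = 0. Lengths are in m, angles in rad, forces in N, time in s.
With the tool pointing down it reaches from about 0.375 to 0.975 m from the base axis. Payload 3.8 kg.
Tool frame: the origin (TCP) lies midway between the tips of the shut fingers; the grasp point (between the pads) lies 19 mm behind it; x points along the fingers, y is the direction in which the jaws open and shut, and the axes are right-handed (so a half turn about x gives the same grasp; the last joint's range is limited). The gripper opens to 88 mm and grips with 3 to 60 N. Pads are 18 mm wide; open, the fingers measure 123 mm over their backs; the gripper's body (75 mm by 187 mm) begins 45 mm behind the grasp point.
Start: joints at [1.27, 0.264, 1.604, -0, 1.274, -0.037], TCP at [0.176, 0.652, 0.239] pointing down, gripper open.
Joint ranges: [-2.63, 2.63], [-0.94, 2.18], [0.31, 2.57], [-1.31, 4.45], [0, 2.66], [-2.55, 2.55]. Speed limits (rad/s): [2.57, 2.57, 3.14, 3.14, 3.14, 3.14].

INTERFACE

Orientations are given as a rotation vector (axis times angle).
In Python, from cell import manip, inverse_kinematics, cams, order gives the robot as it stands. Calls block until the motion is done:
- manip.move_pose(position, orientation): joint-space move of the TCP to a pose.
- manip.move_linear(position, rate=0.15, rot=None): straight line of the TCP; rot=None keeps the orientation; rate is the mean speed in m/s.
- manip.set_joints(angles): joint-space move.
- manip.set_gripper(opening, force=None): finger opening in m; force is the grip in N (None keeps the last); returns when the fingers have stopped.
- manip.dwell(seconds).
- inverse_kinematics(position, orientation): joint angles nearest the present ones, or None.
- manip.state(): the state.
- cams.capture(name): name is "scene" or "top" or "wrist"; returns a dict with "image" (384x512x3 uint8, blue, green, red), "z_map" (384x512 float32, m along the optical axis (not along the pixel's ray), 0 where there is no reading), "intrinsics" (3x3 intrinsics, pixels), "position" and "orientation" of the camera in the world; the wrist camera has in their place "T_tool_cam" (4x4, takes a point from camera to tool coordinates, whose origin is the TCP and whose axes are the tool frame's). Camera axes: x right, y down, z forward; pixel columns grow to the right and rows downward; lengths in m; the calibration is good to about 2 mm. A picture is of the moment at which its call begins: read the wrist's pose just before it.
A pose or a line that the arm cannot do raises manip.IKError and nothing moves.
- order.close_job(): hands the job in, once; it reports no verdict.
The state is a dict: "clock": time; "joint_pos": joint angles; "joint_velocities": joint speeds; "tau": joint torques, N m; "tool_pos": TCP position; "tcp_rot": TCP orientation; "contact_force": force on the tool from outside, world axes, zero at the start; "moment": the same for the moment, N m; "gripper_width": finger opening in m.
Only numpy, scipy, OpenCV 4.12 (cv2) and the standard library are available. Lean on these libraries where they do the work, as an engineer would, in place of code of your own. Each camera call takes 0.05 s, during which the arm holds its last target.

TASK

Swing the folding red grip of the jack's crank fully up into its upright working position, then crank counter-clockwise (seen from above) to raise the platform until the brass weight's knob presses on the load cell above it with about 30 N (20 to 40 N is good, more than 55 N ruins the cell). Let go and leave it loaded like that with the grip still upright, and do not push the slotted discs, the hanger or the fork about.

Things in the scene. Friction and masses are not known exactly. Their poses are not given: they have to be found in the camera images.
- jack: cast-iron lifting jack, fixed to the bench; base plate 130 x 390 x 16 mm, long along its y. Origin at bench level on the vertical crank axis; z up; y points from the crank axis to the lifting platform. A grey gear housing 86 x 86 mm stands round the crank axis, top at z = 62 mm; above it only the crank.
- platform_top (a point): centre of the top of the lifting platform, a steel plate 100 x 100 mm, 200 mm along the jack's y from the crank axis, 60 mm above the bench when down; it rises 12 mm per rad of crank.
- post_top (a point): top of the steel post at the jack's far end, 206 mm above the bench, 290 mm from the crank axis. A blue arm on it holds an aluminium load cell (50 mm diameter, steel foot disc under it, stiff spring) over the platform. Its height is set anew each time and not measured: the gap from foot to the weight's knob is 14 to 32 mm, so contact has to be felt. Cell top at most 205 mm high.
- crank (a joint): crank turn, rad: 0 at start, grows counter-clockwise from above (up), stop at 4.0; stays where left. Free turning takes about 0.75 Nm (a steady 10 N sideways push on the grip, 75 mm from the axis); every 10 N on the load cell adds 0.12 Nm, 1.6 N at the grip, so 30 N on the cell feels like 4.8 N more than free cranking. After the knob touches, the load grows about 70 N per rad.
- grip (a joint): folding grip, rad: 0 = folded flat along the top of the crank arm, pointing from the hinge back over the crank axis; 1.57 = upright working position, against a solid stop. Starts at 0 to 0.2. Stiff hinge (0.15 Nm), stays where left. It swings in the upright plane through the crank axis and the hinge.
- grip_hinge (a point): hinge of the grip at the outer end of the crank arm, 75 mm from the crank axis, 109 mm above the bench; turns with the crank. The steel arm under it is 18 mm wide, z = 86 to 96 mm, on an 18 mm shaft with a 24 mm collar at z = 82 to 86 mm; the hinge cheeks are 22 mm wide and reach 10 mm above the hinge.
- grip_point (a point): point on the centre line of the red grip 66 mm from the hinge, a good place to pinch. The grip is a round red bar of 22 mm diameter, from 18 to 92 mm from the hinge; upright, its top is 201 mm above the bench.
- weight: polished brass weight with a knob top, about 0.6 kg, 48 mm diameter, 58 mm high, knob 28 mm diameter, standing loose on the platform below the load cell. Origin at the centre of its underside.
- disc_big: bystander: chrome slotted disc, 60 mm diameter, 12 mm thick, lying flat on the bench; origin at the centre of its underside
- disc_small: bystander: chrome slotted disc, 44 mm diameter, 10 mm thick, lying flat on the bench; origin at the centre of its underside
- hanger: bystander: grey aluminium weight hanger standing on its 48 mm base disc, 110 mm high; origin at the centre of its underside
- fork: bystander: steel weight fork with white plastic tips lying flat, 175 mm long along its x (tips at +x), 38 mm wide, 10 mm high; origin near its middle on the underside
Mind the look-alikes: they are no part of the job. What is meant by the weight is not orange, and is the smaller of those in its own colour.

How it is judged:
By the outcome, as a careful person would: the job done as asked, in the order asked, and still so for the second after the job is handed in, with the robot touching nothing.
It also fails if it takes over 72 s, if anything falls off the work surface, if the arm or the gripper's body presses on something with over 40 N, if the wrist force passes 120 N, or if a joint passes its speed limit or range.

## Working session

There is one attempt and no reset: what is moved stays moved. The work goes in short steps, each a Python script; the robot and the scene stay as the last script left them, time stands still between calls to the robot, and variables do not carry over. Pictures are saved under pics/ and viewed, and the job is handed in when it is done.

```bash
ls; mkdir -p pics; python3 - <<'E'
from cell import manip,cams
import cv2,numpy as np,pickle
d={}
print(manip.state())
for n in("scene","top","wrist"):
    c=cams.capture(n);d[n]=c;cv2.imwrite(f"pics/a_{n}.png",c["image"]);print(n,{k:v for k,v in c.items() if k not in("image","z_map")})
pickle.dump(d,open("a.pkl","wb"))
E
```

```text
pics
{'clock': 0.0, 'joint_pos': array([ 1.27011628e+00,  2.64753662e-01,  1.60530668e+00, -1.78030629e-06,
        1.27370512e+00, -3.69066887e-02]), 'joint_velocities': array([-1.69026619e-03, -1.18679486e-03,  1.73393765e-04,  9.22894060e-05,
       -1.45452468e-03, -1.08007414e-03]), 'tau': array([-2.48627417e-03, -5.02111959e+01, -3.56873703e+01,  7.24902609e-02,
        2.91921763e-02, -1.79309154e-04]), 'tool_pos': array([0.17579415, 0.65100026, 0.23742402]), 'tcp_rot': array([ 0.20538186,  1.56122365, -0.20875502]), 'contact_force': array([ 0.04067788, -0.34439738, -0.08127448]), 'moment': array([-0.03213493,  0.00726322,  0.00064314]), 'gripper_width': 0.08825877286623758}
scene {'intrinsics': array([[437.85185329,   0.        , 255.31208742],
       [  0.        , 437.85185329, 184.43459091],
       [  0.        ,   0.        ,   1.        ]]), 'position': array([ 1.20257881, -0.02482376,  0.80405915]), 'orientation': array([-1.84942508, -1.67512813,  0.69375058])}
top {'intrinsics': array([[464.00058012,   0.        , 259.46855331],
       [  0.        , 464.00058012, 189.36091795],
       [  0.        ,   0.        ,   1.        ]]), 'position': array([0.40161066, 0.02425373, 1.04659451]), 'orientation': array([-2.11700621,  2.13769508, -0.1992999 ])}
wrist {'intrinsics': array([[271.99649951,   0.        , 255.4249777 ],
       [  0.        , 271.99649951, 195.24493546],
       [  0.        ,   0.        ,   1.        ]]), 'T_tool_cam': array([[ 5.58993459e-05, -3.13208804e-01,  9.49684286e-01,
        -1.45287302e-01],
       [ 9.99999982e-01,  1.91594487e-04,  4.32747523e-06,
        -7.85953748e-04],
       [-1.83309677e-04,  9.49684268e-01,  3.13208809e-01,
        -8.14519156e-02],
       [ 0.00000000e+00,  0.00000000e+00,  0.00000000e+00,
         1.00000000e+00]])}
```

View pics/a_scene.png

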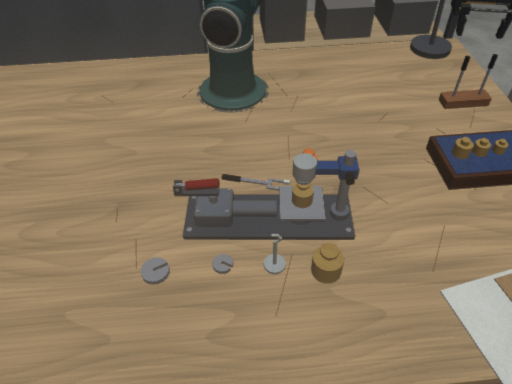

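View pics/a_top.png

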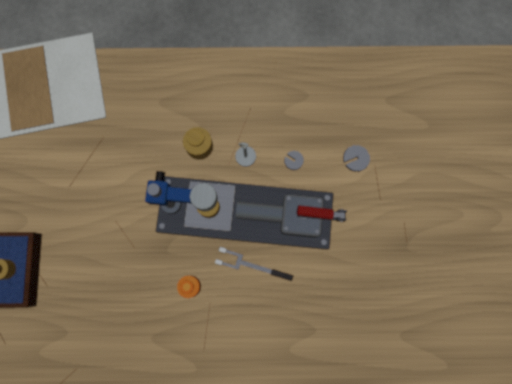

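View pics/a_wrist.png

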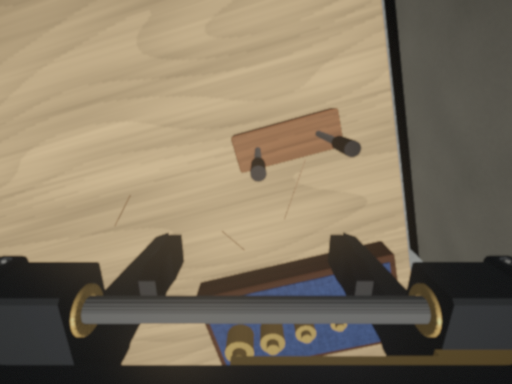

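The scene view shows the jack at about (270,215): grip and hinge at (200,185), cell at (305,168). In the top view the hinge is at (340,215), the grip spans (297-333,212), the platform is at (210,205) and the post at (165,195). Next I'll get metric positions.

```bash
cat > h.py <<'E'
import numpy as np,cv2,pickle
from scipy.spatial.transform import Rotation as R
def world(c,Rw=None,p=None):
    K=c["intrinsics"];z=c["z_map"];v,u=np.mgrid[:384,:512]
    P=np.stack([(u-K[0,2])/K[0,0]*z,(v-K[1,2])/K[1,1]*z,z],-1)
    if Rw is None: Rw=R.from_rotvec(c["orientation"]).as_matrix();p=c["position"]
    W=P@Rw.T+p; W[z==0]=np.nan; return W
E
python3 - <<'E'
from h import *
d=pickle.load(open("a.pkl","rb"))
c=d["top"];W=world(c);im=c["image"].astype(int)
hsv=cv2.cvtColor(c["image"],cv2.COLOR_BGR2HSV)
for n,(u,v) in dict(hinge=(340,215),grip=(315,212),housing=(290,225),plat=(195,220),post=(153,188),cell=(203,195),bench=(250,300),big=(355,158),hang=(245,156),fork=(240,262)).items(): print(n,W[v,u].round(4))
# base plate: points z 8..24mm, dark
z=W[...,2]
m=(z>0.009)&(z<0.024)&(hsv[...,2]<80); m[:170]=0;m[250:]=0;m[:,:150]=0;m[:,340:]=0
pts=W[m][:,:2].astype(np.float32);r=cv2.minAreaRect(pts);print("base",m.sum(),r, cv2.boxPoints(r))
red=(hsv[...,2]>60)&(hsv[...,1]>180)&((hsv[...,0]<6)|(hsv[...,0]>174));red[250:]=0
P=W[red];print("red",red.sum(),np.nanmean(P,0),P[:,2].min(),P[:,2].max()); q=P-P.mean(0);U,S,V=np.linalg.svd(q);print(V[0],(q@V[0]).min(),(q@V[0]).max())
# platform
m=(abs(z-0.06)<0.006); m[:175]=0;m[235:]=0;m[:,:180]=0;m[:,242:]=0
r=cv2.minAreaRect(W[m][:,:2].astype(np.float32));print("plat",m.sum(),r,np.median(W[m][:,2]))
m=(abs(z-0.062)<0.006); m[:190]=0;m[240:]=0;m[:,:276]=0;m[:,330:]=0
r=cv2.minAreaRect(W[m][:,:2].astype(np.float32));print("hous",m.sum(),r,np.median(W[m][:,2]))
big=c["image"][120:300,140:380];cv2.imwrite("pics/b_top.png",cv2.resize(big,None,fx=3.2,fy=3.2,interpolation=cv2.INTER_CUBIC))
big=d["scene"]["image"][130:290,130:380];cv2.imwrite("pics/b_scene.png",cv2.resize(big,None,fx=3.2,fy=3.2,interpolation=cv2.INTER_CUBIC))
W=world(d["scene"]);hsv=cv2.cvtColor(d["scene"]["image"],cv2.COLOR_BGR2HSV)
red=(hsv[...,2]>60)&(hsv[...,1]>150)&((hsv[...,0]<6)|(hsv[...,0]>174));red[:,250:]=0
P=W[red];print("red",red.sum(),np.nanmean(P,0)); q=P-P.mean(0);U,S,V=np.linalg.svd(q);print(V[0],(q@V[0]).min(),(q@V[0]).max())
E
```

```text
hinge [ 0.5195 -0.1424  0.1161]
grip [ 0.5246 -0.0908  0.127 ]
housing [ 0.5065 -0.0451  0.0571]
plat [0.519  0.158  0.0583]
post [0.5619 0.2167 0.2039]
cell [0.5514 0.1266 0.1837]
bench [ 0.3481  0.0424 -0.0024]
big [ 0.6676 -0.204  -0.0017]
hang [0.6689 0.0514 0.021 ]
fork [0.4307 0.0639 0.0075]
base 4173 ((0.5413548946380615, 0.052230775356292725), (0.3866989314556122, 0.12828221917152405), 83.62107849121094) [[ 0.4561291  -0.13279535]
 [ 0.58361715 -0.14704792]
 [ 0.6265807   0.2372569 ]
 [ 0.49909264  0.2515095 ]]
red 280 [ 0.52456719 -0.09085477  0.12498706] nan nanTraceback (most recent call last):
  File "<stdin>", line 11, in <module>
    u, s, vh = gufunc(a, signature=signature)
               ~~~~~~^^^^^^^^^^^^^^^^^^^^^^^^
    raise LinAlgError("SVD did not converge")
numpy.linalg.LinAlgError: SVD did not converge
```

```bash
python3 - <<'E'
from h import *
d=pickle.load(open("a.pkl","rb"))
def line(P):
    P=P[~np.isnan(P).any(1)];c=np.median(P,0);q=P-c;q=q[np.linalg.norm(q,axis=1)<.08];V=np.linalg.svd(q,full_matrices=False)[2];t=q@V[0];print("red",len(P),c,V[0],t.min(),t.max())
for n in("top","scene"):
    c=d[n];W=world(c);z=W[...,2];hsv=cv2.cvtColor(c["image"],cv2.COLOR_BGR2HSV)
    red=(hsv[...,2]>60)&(hsv[...,1]>150)&((hsv[...,0]<6)|(hsv[...,0]>174))&(W[...,1]<0)&(W[...,0]>.45)&(z>.08)
    print(n);line(W[red])
    y=np.array([.111,.994]);x=np.array([.994,-.111])
    def rect(m,name):
        m=cv2.morphologyEx(m.astype(np.uint8),cv2.MORPH_OPEN,np.ones((3,3)))>0
        r=cv2.minAreaRect(W[m][:,:2].astype(np.float32));print(name,m.sum(),r,np.median(W[m][:,2]))
    near=(W[...,0]>.43)&(W[...,0]<.66)
    rect(near&(abs(z-.06)<.007)&(W[...,1]>.07)&(W[...,1]<.21),"plat")
    rect(near&(abs(z-.062)<.007)&(W[...,1]>-.16)&(W[...,1]<0.0),"hous")
    rect(near&(z>.19)&(z<.212)&(W[...,1]>.1)&(W[...,1]<.3),"post/cell")
    rect(near&(z>.17)&(z<.212)&(W[...,1]>.09)&(W[...,1]<.165)&(hsv[...,1]<90),"cell")
    m=near&(z>.09)&(z<.14)&(W[...,1]<-.0);P=W[m]; print("crank z",np.percentile(P[:,2],[5,50,95]));rect(m,"crank")
c=d["top"]
big=c["image"][120:300,140:380];cv2.imwrite("pics/b_top.png",cv2.resize(big,None,fx=3.2,fy=3.2,interpolation=cv2.INTER_CUBIC))
big=d["scene"]["image"][130:290,130:380];cv2.imwrite("pics/b_scene.png",cv2.resize(big,None,fx=3.2,fy=3.2,interpolation=cv2.INTER_CUBIC))
E
```

```text
top
red 318 [ 0.52470265 -0.09131992  0.12456535] [-0.11452807 -0.9857645  -0.12309217] -0.035887798885069926 0.03565519700395054
plat 1309 ((0.5499668717384338, 0.12702664732933044), (0.09998821467161179, 0.10043102502822876), 83.74600219726562) 0.05942590727008468
hous 1201 ((0.5281097292900085, -0.0705045685172081), (0.08509985357522964, 0.08471017330884933), 84.07452392578125) 0.061313700528494164
post/cell 135 ((0.559087872505188, 0.21662913262844086), (0.0204930417239666, 0.021799596026539803), 1.1045905351638794) 0.20508766715512416
cell 562 ((0.5491591691970825, 0.12737354636192322), (0.049373261630535126, 0.04753537103533745), 86.51261901855469) 0.18555187787066796
crank z [0.09611442 0.12136218 0.1290156 ]
crank 557 ((0.5233340859413147, -0.10577209293842316), (0.10189403593540192, 0.02518824115395546), 85.22591400146484) 0.12147531426354374
scene
red 175 [ 0.53173027 -0.08871309  0.12569704] [0.12714355 0.98582517 0.10946801] -0.036788254881685765 0.03303068963269804
plat 1126 ((0.5510169863700867, 0.1293332725763321), (0.09978079795837402, 0.10136457532644272), 83.8673324584961) 0.06116524721425354
hous 858 ((0.5327057838439941, -0.06742212176322937), (0.08918504416942596, 0.0824163556098938), 83.86254119873047) 0.06285029701526124
post/cell 133 ((0.5604490637779236, 0.21833398938179016), (0.022254323586821556, 0.024294869974255562), 88.8298110961914) 0.20585941727576562
cell 439 ((0.5520291328430176, 0.1294831484556198), (0.04971195012331009, 0.04913320019841194), 50.550350189208984) 0.18667830292602516
crank z [0.0929747  0.11592825 0.12946394]
crank 696 ((0.5257391333580017, -0.1031758189201355), (0.10224314779043198, 0.02505817636847496), 84.4755630493164) 0.11598119954168701
```

View pics/b_top.png

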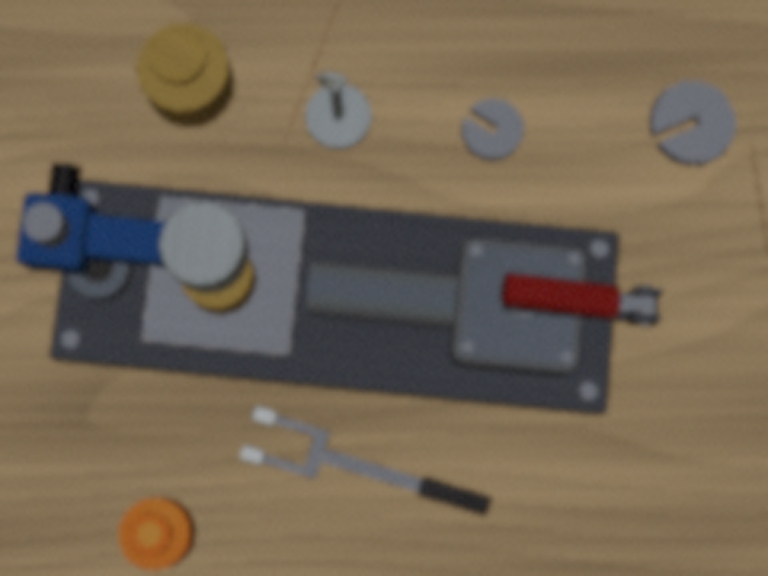

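View pics/b_scene.png

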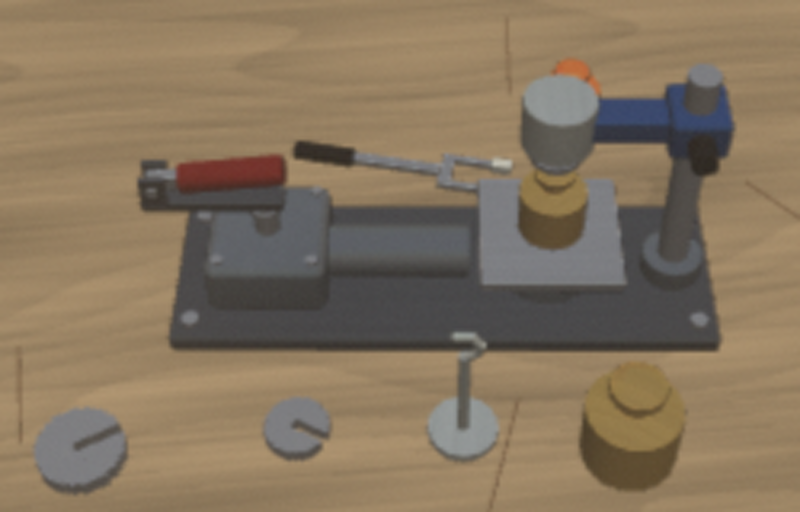

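```bash
cat >> h.py <<'E'
C=np.array([.5295,-.0700]); YD=np.radians(83.8); A0=YD+np.pi  # arm angle
def rot(yaw):  # tool x down, tool y along yaw
    y=np.array([np.cos(yaw),np.sin(yaw),0]);x=np.array([0,0,-1.]);return R.from_matrix(np.column_stack([x,y,np.cross(x,y)])).as_rotvec()
E
python3 - <<'E'
from h import *
from cell import manip,inverse_kinematics as ik
s=manip.state();print(R.from_rotvec(s["tcp_rot"]).as_matrix().round(3))
for s in(1,-1):
  print(s)
  for th in np.arange(0,3.5,.3):
    a=A0+th; p=np.r_[C+.075*np.array([np.cos(a),np.sin(a)]),.156]
    q=ik(p,rot(a+s*np.pi/2)); print(round(th,1),p.round(3),None if q is None else np.round(q,2))
a=A0; p=np.r_[C+.075*np.array([np.cos(a),np.sin(a)]),.3]
E
```

```text
[[-0.001  0.261  0.965]
 [-0.002  0.965 -0.261]
 [-1.    -0.002 -0.   ]]
1
0.0 [ 0.521 -0.145  0.156] [-0.32  0.08  1.98 -0.    1.08 -0.21]
0.3 [ 0.544 -0.144  0.156] [-0.3   0.12  1.93  0.    1.09 -0.49]
0.6 [ 0.565 -0.136  0.156] [-0.28  0.15  1.89 -0.    1.09 -0.77]
0.9 [ 0.583 -0.123  0.156] [-0.25  0.18  1.86  0.    1.1  -1.04]
1.2 [ 0.596 -0.105  0.156] [-0.21  0.2   1.84 -0.    1.1  -1.31]
1.5 [ 0.603 -0.083  0.156] [-0.18  0.2   1.83  0.    1.1  -1.57]
1.8 [ 0.604 -0.061  0.156] [-0.14  0.2   1.84 -0.    1.1  -1.83]
2.1 [ 0.598 -0.039  0.156] [-0.11  0.19  1.86 -0.    1.1  -2.1 ]
2.4 [ 0.586 -0.02   0.156] [-0.08  0.16  1.88 -0.    1.09 -2.37]
2.7 [ 0.569 -0.006  0.156] None
3.0 [0.548 0.003 0.156] None
3.3 [0.526 0.005 0.156] None
-1
0.0 [ 0.521 -0.145  0.156] None
0.3 [ 0.544 -0.144  0.156] None
0.6 [ 0.565 -0.136  0.156] [-0.28  0.15  1.89 -0.    1.09  2.37]
0.9 [ 0.583 -0.123  0.156] [-0.25  0.18  1.86 -0.    1.1   2.1 ]
1.2 [ 0.596 -0.105  0.156] [-0.21  0.2   1.84 -0.    1.1   1.83]
1.5 [ 0.603 -0.083  0.156] [-0.18  0.2   1.83  0.    1.1   1.57]
1.8 [ 0.604 -0.061  0.156] [-0.14  0.2   1.84 -0.    1.1   1.31]
2.1 [ 0.598 -0.039  0.156] [-0.11  0.19  1.86 -0.    1.1   1.04]
2.4 [ 0.586 -0.02   0.156] [-0.08  0.16  1.88  0.    1.09  0.77]
2.7 [ 0.569 -0.006  0.156] [-0.05  0.13  1.92 -0.    1.09  0.5 ]
3.0 [0.548 0.003 0.156] [-0.04  0.09  1.96 -0.    1.09  0.21]
3.3 [0.526 0.005 0.156] [-0.04  0.05  2.01 -0.    1.08 -0.09]
```

```bash
cat >> h.py <<'E'
def dirv(a): return np.array([np.cos(a),np.sin(a)])
def gp(fold,th=0,dr=0): # TCP for pinching grip at 66mm
    r=.075+dr-.066*np.cos(fold); return np.r_[C+r*dirv(A0+th),.109+.066*np.sin(fold)-.019]
E
python3 - <<'E'
from h import *
from cell import manip,cams
p=manip.state()["tool_pos"];manip.move_linear([p[0],p[1],.33],rate=.25)
t=gp(.12); manip.move_pose([t[0],t[1],.33],rot(A0+np.pi/2))
manip.move_linear([t[0],t[1],.20],rate=.2)
s=manip.state();c=cams.capture("wrist");print(s["clock"],s["tool_pos"],t,s["contact_force"],s["moment"])
cv2.imwrite("pics/c_wrist.png",c["image"]);pickle.dump((s,c),open("c.pkl","wb"))
T=R.from_rotvec(s["tcp_rot"]).as_matrix();Tc=c["T_tool_cam"]
W=world(c,T@Tc[:3,:3],T@Tc[:3,3]+s["tool_pos"])
hsv=cv2.cvtColor(c["image"],cv2.COLOR_BGR2HSV)
red=(hsv[...,2]>60)&(hsv[...,1]>150)&((hsv[...,0]<6)|(hsv[...,0]>174))&(W[...,2]>.08)&(W[...,2]<.15)
P=W[red];print(len(P))
r=cv2.minAreaRect(P[:,:2].astype(np.float32));print(r)
D=dirv(A0);N=np.array([-D[1],D[0]]);q=P[:,:2]-C
for lo in np.arange(-.03,.08,.01):
    m=(q@D>lo)&(q@D<lo+.01)
    if m.sum()>5: n=q[m]@N;print(round(lo,3),m.sum(),n.min().round(4),n.max().round(4),np.percentile(P[m][:,2],95).round(4))
E
```

```text
4.3167 [ 0.52929995 -0.07939535  0.2010541 ] [ 0.52847675 -0.07941921  0.09790101] [-0.49769487 -0.73319818  0.96431427] [-0.05407622  0.08694342 -0.00015557]
1366
((0.5267207026481628, -0.09154178947210312), (0.07028719037771225, 0.017633624374866486), 82.83045196533203)
-0.02 82 -0.0087 0.0073 0.1298
-0.01 217 -0.0088 0.0075 0.1296
0.0 211 -0.009 0.0076 0.1282
0.01 203 -0.0092 0.0077 0.1272
0.02 193 -0.0094 0.0079 0.126
0.03 189 -0.0095 0.008 0.1246
0.04 175 -0.0097 0.008 0.1236
0.05 96 -0.0088 0.0072 0.1222
```

View pics/c_wrist.png

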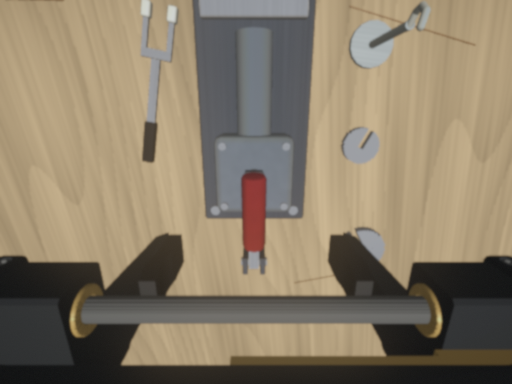

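The wrist view shows the grip (243-266, 172-250) centred between the open jaws, with the hinge at (255,262). Its axis is within 1 mm of my model and the fold is about 0.12 rad. Next I'll pinch and swing it up.

```bash
python3 - <<'E'
from h import *
from cell import manip,cams
f0=.125
N=np.array([.994,-.108,0])*-.0008
t=gp(f0)+N
manip.set_gripper(.05)
manip.move_linear(t,rate=.12)
print(manip.state()["contact_force"])
manip.set_gripper(0.0,force=15)
s=manip.state();print(s["clock"],s["gripper_width"],s["contact_force"],s["tool_pos"],t)
for f in np.linspace(f0,1.57,9)[1:]:
    manip.move_linear(gp(f)+N,rate=.08)
    s=manip.state();print(round(f,2),round(s["clock"],2),s["contact_force"].round(1),s["moment"].round(2),s["tool_pos"].round(4),gp(f).round(4))
    if np.linalg.norm(s["contact_force"])>25: print("STOP");break
c=cams.capture("scene");cv2.imwrite("pics/d.png",cv2.resize(c["image"][110:290,130:380],None,fx=3.2,fy=3.2,interpolation=cv2.INTER_CUBIC))
E
```

```text
[-0.25162556  0.69929562 -0.54836827]
6.625 0.02104113643986807 [-0.82653894  0.30132523  2.07414479] [ 0.52764264 -0.07935693  0.09846474] [ 0.52767719 -0.0793729   0.09822853]
0.31 6.92 [0.  1.  1.7] [ 0.22  0.2  -0.03] [ 0.5274 -0.0817  0.1101] [ 0.5282 -0.082   0.1099]
0.49 7.22 [-0.2  2.9  2.2] [0.28 0.19 0.01] [ 0.5269 -0.0864  0.1211] [ 0.5277 -0.0866  0.1208]
0.67 7.53 [-1.   2.2  3.1] [ 0.22  0.27 -0.04] [ 0.5262 -0.093   0.131 ] [ 0.527  -0.093   0.1308]
0.85 7.83 [-2.4  0.3  1.6] [0.06 0.25 0.03] [ 0.5253 -0.1014  0.1396] [ 0.5261 -0.1011  0.1395]
1.03 8.12 [-0.3 -1.5 -1.8] [0.03 0.05 0.04] [ 0.5241 -0.111   0.1463] [ 0.5251 -0.1107  0.1465]
1.21 8.43 [ 2.3  0.6 -4.7] [ 0.2  -0.23  0.04] [ 0.523  -0.1213  0.1511] [ 0.5239 -0.1213  0.1517]
1.39 8.72 [ 2.7 -0.5 -6.1] [ 0.39 -0.39 -0.  ] [ 0.5217 -0.1325  0.1544] [ 0.5227 -0.1327  0.1549]
1.57 9.03 [ 2.4  2.8 -5.5] [ 0.48 -0.4   0.02] [ 0.5205 -0.1442  0.1558] [ 0.5214 -0.1445  0.156 ]
```

View pics/d.png

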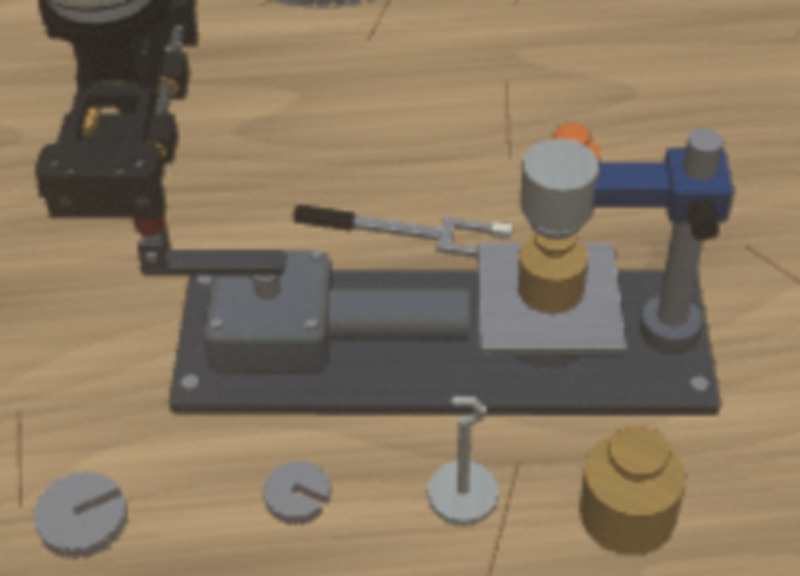

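The grip is nearly upright, with its hinge at (152,252). I'll push it outward against the stop, then reseat the pinch.

```bash
python3 - <<'E'
from h import *
from cell import manip,cams
N=np.array([.994,-.108,0])*-.0008
for dr in (.002,.004,.006,.008):
    manip.move_linear(gp(1.57,0,dr)+N,rate=.04); manip.dwell(.1)
    s=manip.state();f=s["contact_force"];print(dr,round(s["clock"],2),f.round(1),s["tool_pos"].round(4), "outward-resist",(-f[:2]@dirv(A0)).round(1))
    if -f[:2]@dirv(A0)>9: break
manip.set_gripper(.04);manip.dwell(.2)
s=manip.state();print("free",s["contact_force"].round(1),s["moment"].round(2))
c=cams.capture("wrist");cv2.imwrite("pics/e.png",c["image"])
c=cams.capture("scene");cv2.imwrite("pics/e2.png",cv2.resize(c["image"][110:290,130:380],None,fx=3.2,fy=3.2,interpolation=cv2.INTER_CUBIC))
print(manip.state()["clock"])
E
```

```text
0.002 9.43 [ 2.7  5.1 -6. ] [ 0.5203 -0.1454  0.1558] outward-resist 5.4
0.004 9.78 [ 4.3 11.  -4.9] [ 0.5203 -0.1457  0.1558] outward-resist 11.4
free [ 0.  -0.1  0.1] [-0.07  0.09 -0.03]
10.5417
```

View pics/e.png

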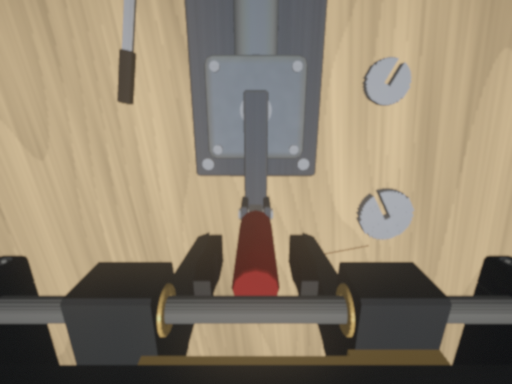

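The grip is hard against its stop: it resisted with 11 N at about 0.3 mm of travel. In the wrist view it stands upright at (257,285), with the crank arm running straight up to the housing. Now I'll pinch it and crank.

```bash
cat >> h.py <<'E'
N0=np.array([.994,-.108,0])*-.0008
def ang(p): return (np.arctan2(*(p[:2]-C)[::-1])-A0+np.pi)%(2*np.pi)-np.pi
def step(manip,th,dr,rate=.05,dw=.15):
    a=A0+th; manip.move_linear(gp(np.pi/2,th,dr),rate=rate,rot=rot(a+np.pi/2)); 
    if dw: manip.dwell(dw)
    F=[]
    for _ in range(3): F.append(manip.state()["contact_force"]); manip.dwell(.02)
    s=manip.state();f=np.mean(F,0);u=dirv(a);t=np.array([-u[1],u[0]])
    o=(th,ang(s["tool_pos"]),-f[:2]@t,-f[:2]@u,f[2],s["moment"][2],np.linalg.norm(s["tool_pos"][:2]-C))
    print(round(s["clock"],2),"th %.3f act %.3f tang %.2f out %.2f fz %.2f mz %.2f r %.4f"%o,"dr",round(dr,4),flush=True);return o
E
python3 - <<'E'
from h import *
from cell import manip
manip.move_linear(gp(np.pi/2,0,.001)+N0,rate=.05)
manip.set_gripper(0,force=30)
s=manip.state();print(s["contact_force"].round(1),s["tool_pos"],ang(s["tool_pos"]),s["gripper_width"])
dr=.002
for th in np.arange(.1,.85,.1):
    o=step(manip,th,dr)
    if o[3]<2: dr+=.0008
    if o[3]>6: dr-=.0008
    if o[2]>25 or abs(o[3])>20: print("STOP");break
E
```

```text
[-0.2  0.1  0.6] [ 0.52039454 -0.1454631   0.1559842 ] -0.011870204849961041 0.021567663345592254
11.72 th 0.100 act 0.084 tang 4.67 out 2.96 fz 3.52 mz -0.06 r 0.0760 dr 0.002
12.22 th 0.200 act 0.184 tang 3.92 out 3.60 fz 3.77 mz -0.08 r 0.0759 dr 0.002
12.72 th 0.300 act 0.283 tang 4.19 out 3.73 fz 3.89 mz -0.11 r 0.0758 dr 0.002
13.22 th 0.400 act 0.383 tang 4.46 out 4.41 fz 4.06 mz -0.08 r 0.0757 dr 0.002
13.72 th 0.500 act 0.483 tang 5.01 out 4.69 fz 3.88 mz -0.08 r 0.0756 dr 0.002
14.22 th 0.600 act 0.582 tang 4.48 out 5.68 fz 4.42 mz -0.05 r 0.0755 dr 0.002
14.72 th 0.700 act 0.682 tang 4.38 out 5.41 fz 4.34 mz -0.14 r 0.0754 dr 0.002
15.22 th 0.800 act 0.782 tang 4.19 out 5.25 fz 5.12 mz -0.05 r 0.0753 dr 0.002
```

```bash
sed -i 's/    F=\[\]/    F=[manip.state()["contact_force"]] if dw==0 else []/; s/for _ in range(3): F/for _ in range(3 if dw else 0): F/' h.py
python3 - <<'E'
from h import *
from cell import manip
for th in (.82,.84,.86,.88,.9): step(manip,th,.0018,.03,0)
for th in (.95,1.0,1.05): step(manip,th,.0018,.04,0)
E
```

```text
15.47 th 0.820 act 0.795 tang 6.81 out 5.33 fz 5.83 mz -0.14 r 0.0753 dr 0.0018
15.72 th 0.840 act 0.814 tang 7.47 out 5.86 fz 6.05 mz -0.17 r 0.0753 dr 0.0018
15.97 th 0.860 act 0.833 tang 6.04 out 4.82 fz 4.22 mz -0.15 r 0.0753 dr 0.0018
16.23 th 0.880 act 0.854 tang 6.64 out 5.71 fz 5.83 mz -0.14 r 0.0753 dr 0.0018
16.48 th 0.900 act 0.873 tang 7.19 out 5.35 fz 4.96 mz -0.19 r 0.0752 dr 0.0018
16.73 th 0.950 act 0.928 tang 6.65 out 6.21 fz 5.58 mz -0.09 r 0.0752 dr 0.0018
16.98 th 1.000 act 0.978 tang 4.88 out 6.08 fz 5.26 mz -0.14 r 0.0751 dr 0.0018
17.23 th 1.050 act 1.028 tang 5.67 out 5.62 fz 6.02 mz -0.15 r 0.0751 dr 0.0018
```

```bash
python3 - <<'E'
from h import *
from cell import manip,cams
L=[]
for th in np.arange(1.07,1.48,.02):
    o=step(manip,th,.0012,.03,0);L.append(o)
    if len(L)>4 and np.mean([l[2] for l in L[-4:]])>10: print("rise");break
pickle.dump(L,open("L1.pkl","wb"))
c=cams.capture("scene");cv2.imwrite("pics/f.png",cv2.resize(c["image"][130:230,230:380],None,fx=5,fy=5,interpolation=cv2.INTER_CUBIC))
pickle.dump(c,open("f.pkl","wb"))
E
```

```text
17.48 th 1.070 act 1.045 tang 6.48 out 4.18 fz 3.96 mz -0.19 r 0.0750 dr 0.0012
17.73 th 1.090 act 1.064 tang 6.38 out 4.64 fz 4.14 mz -0.17 r 0.0750 dr 0.0012
17.98 th 1.110 act 1.084 tang 6.36 out 4.58 fz 4.50 mz -0.22 r 0.0750 dr 0.0012
18.23 th 1.130 act 1.104 tang 5.61 out 4.50 fz 4.36 mz -0.26 r 0.0750 dr 0.0012
18.48 th 1.150 act 1.124 tang 6.61 out 4.26 fz 4.67 mz -0.20 r 0.0750 dr 0.0012
18.73 th 1.170 act 1.144 tang 6.10 out 4.62 fz 4.22 mz -0.24 r 0.0750 dr 0.0012
18.98 th 1.190 act 1.163 tang 6.31 out 3.94 fz 3.80 mz -0.22 r 0.0749 dr 0.0012
19.23 th 1.210 act 1.183 tang 6.19 out 5.12 fz 4.46 mz -0.29 r 0.0749 dr 0.0012
19.48 th 1.230 act 1.202 tang 6.50 out 4.45 fz 4.11 mz -0.26 r 0.0749 dr 0.0012
19.73 th 1.250 act 1.222 tang 6.77 out 4.53 fz 3.45 mz -0.27 r 0.0749 dr 0.0012
19.98 th 1.270 act 1.241 tang 7.34 out 4.39 fz 4.38 mz -0.28 r 0.0749 dr 0.0012
20.23 th 1.290 act 1.261 tang 7.30 out 4.42 fz 4.28 mz -0.29 r 0.0748 dr 0.0012
20.48 th 1.310 act 1.281 tang 6.37 out 5.90 fz 4.02 mz -0.31 r 0.0748 dr 0.0012
20.73 th 1.330 act 1.300 tang 7.34 out 4.20 fz 4.48 mz -0.28 r 0.0748 dr 0.0012
20.98 th 1.350 act 1.320 tang 7.41 out 4.82 fz 4.62 mz -0.31 r 0.0748 dr 0.0012
21.23 th 1.370 act 1.340 tang 7.83 out 5.54 fz 4.71 mz -0.27 r 0.0748 dr 0.0012
21.48 th 1.390 act 1.359 tang 6.41 out 3.81 fz 4.47 mz -0.30 r 0.0748 dr 0.0012
21.73 th 1.410 act 1.379 tang 7.89 out 5.81 fz 4.18 mz -0.31 r 0.0748 dr 0.0012
21.98 th 1.430 act 1.398 tang 7.87 out 6.12 fz 3.25 mz -0.35 r 0.0747 dr 0.0012
22.23 th 1.450 act 1.418 tang 7.38 out 5.00 fz 3.27 mz -0.38 r 0.0747 dr 0.0012
22.48 th 1.470 act 1.437 tang 7.50 out 5.30 fz 3.68 mz -0.38 r 0.0747 dr 0.0012
```

View pics/f.png

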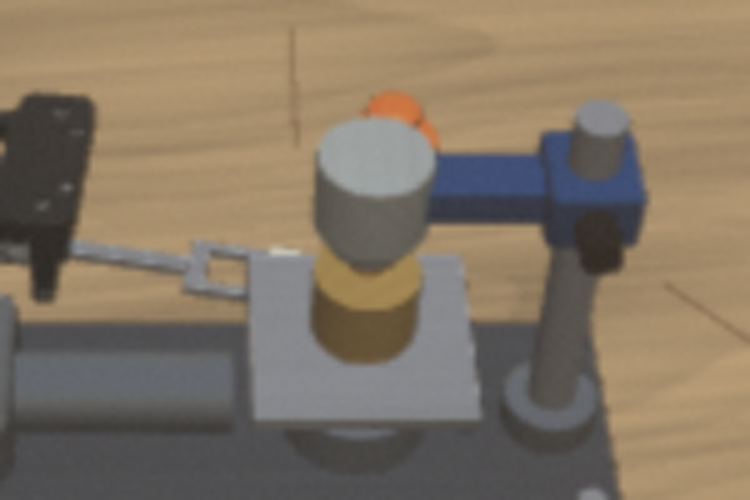

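```bash
python3 - <<'E'
from h import *
from scipy.optimize import least_squares
L=np.array(pickle.load(open("L1.pkl","rb")))
pre=np.array([[.795,6.81,-.14],[.814,7.47,-.17],[.833,6.04,-.15],[.854,6.64,-.14],[.873,7.19,-.19]])
a=np.r_[pre[:,0],L[:,1]];tau=np.r_[pre[:,1]*.0752-pre[:,2],L[:,2]*.0749-L[:,5]]
print(np.c_[a,tau].round(3).tolist())
for sl in (None,.84):
    f=lambda p:p[0]+(p[2] if sl is None else sl)*np.maximum(0,a-p[1])-tau
    r=least_squares(f,[.68,1.2,.8]);print(sl,r.x,np.std(r.fun))
c=pickle.load(open("f.pkl","rb"));W=world(c);z=W[...,2]
d=pickle.load(open("a.pkl","rb"))["scene"];W0=world(d)
for n,w in(("now",W),("start",W0)):
    m=(w[...,0]>.59)&(w[...,0]<.598)&(w[...,1]>.09)&(w[...,1]<.17);print(n,"plat",m.sum(),np.median(w[m][:,2][w[m][:,2]>.05]))
E
```

```text
[[0.795, 0.652], [0.814, 0.732], [0.833, 0.604], [0.854, 0.639], [0.873, 0.731], [1.045, 0.681], [1.064, 0.647], [1.084, 0.699], [1.104, 0.678], [1.124, 0.699], [1.144, 0.698], [1.163, 0.696], [1.183, 0.751], [1.202, 0.744], [1.222, 0.779], [1.241, 0.833], [1.261, 0.837], [1.281, 0.791], [1.3, 0.828], [1.32, 0.861], [1.34, 0.859], [1.359, 0.783], [1.379, 0.906], [1.398, 0.936], [1.418, 0.935], [1.437, 0.942]]
None [0.67310861 1.09787342 0.7834172 ] 0.03405827812672905
0.84 [0.6736303  1.11082864 0.8       ] 0.03434753685197253
now plat 223 0.07827860410440268
start plat 211 0.06122438247065198
```

```bash
python3 - <<'E'
from h import *
from cell import manip,cams
from scipy.optimize import least_squares
L=pickle.load(open("L1.pkl","rb"))
for th in np.arange(1.49,1.58,.02):
    L.append(step(manip,th,.0012,.03,0))
pickle.dump(L,open("L2.pkl","wb"));L=np.array(L)
pre=np.array([[.795,6.81,-.14],[.814,7.47,-.17],[.833,6.04,-.15],[.854,6.64,-.14],[.873,7.19,-.19]])
a=np.r_[pre[:,0],L[:,1]];tau=np.r_[pre[:,1]*.0752-pre[:,2],L[:,2]*.0749-L[:,5]]
print(tau[-6:])
for sl in (None,.84):
    f=lambda p:p[0]+(p[2] if sl is None else sl)*np.maximum(0,a-p[1])-tau
    r=least_squares(f,[.68,1.2,.8]);x=r.x;print(sl,x,np.std(r.fun),"load",(x[2] if sl is None else sl)*(a[-1]-x[1])/.012)
E
```

```text
22.77 th 1.490 act 1.457 tang 7.81 out 6.10 fz 3.77 mz -0.41 r 0.0747 dr 0.0012
23.02 th 1.510 act 1.476 tang 8.24 out 5.11 fz 3.63 mz -0.42 r 0.0747 dr 0.0012
23.27 th 1.530 act 1.496 tang 8.05 out 4.05 fz 3.55 mz -0.35 r 0.0747 dr 0.0012
23.52 th 1.550 act 1.515 tang 9.18 out 5.56 fz 3.78 mz -0.35 r 0.0746 dr 0.0012
23.77 th 1.570 act 1.535 tang 8.52 out 5.40 fz 3.39 mz -0.41 r 0.0746 dr 0.0012
[0.9417645  0.99237382 1.03509899 0.95161386 1.03684092 1.05063954]
None [0.67363189 1.10943612 0.85154746] 0.034599736195871665 load 30.184776624063158
0.84 [0.67362928 1.10640606 0.8       ] 0.03462079510698788 load 29.987558198726116
```

Fit: contact at about 1.11 rad and a load of about 30 N. I'll relieve the arm's windup, release and retreat.

```bash
python3 - <<'E'
from h import *
from cell import manip,cams
step(manip,1.55,.0008,.03,.1)
manip.set_gripper(.05)
s=manip.state();print(s["contact_force"].round(1),s["clock"])
p=gp(np.pi/2,1.55,.0008)
manip.move_linear(np.r_[p[:2],.26],rate=.1)
c=cams.capture("wrist");cv2.imwrite("pics/g_w.png",c["image"])
manip.move_linear(np.r_[p[:2],.36],rate=.15)
p2=C+np.array([-.12,-.25]); manip.move_pose(np.r_[p2,.38],rot(A0+np.pi/2))
print(manip.state()["clock"],manip.state()["contact_force"])
d={}
for n in("scene","top"):
    c=cams.capture(n);d[n]=c
    cv2.imwrite(f"pics/g_{n}.png",cv2.resize(c["image"][110:290,130:380],None,fx=3.2,fy=3.2,interpolation=cv2.INTER_CUBIC))
    W=world(c);hsv=cv2.cvtColor(c["image"],cv2.COLOR_BGR2HSV);z=W[...,2]
    red=(hsv[...,2]>60)&(hsv[...,1]>150)&((hsv[...,0]<6)|(hsv[...,0]>174))&(W[...,0]>.5)&(W[...,1]<0)&(z>.1)
    P=W[red];print(n,len(P),P.min(0),P.max(0),np.median(P,0)); 
    for lo in(.12,.14,.16,.18):
        m=(P[:,2]>lo)&(P[:,2]<lo+.02)
        if m.sum()>3: print(lo,P[m].mean(0).round(4),[round(ang(P[m].mean(0)),3)])
pickle.dump(d,open("g.pkl","wb"))
W=world(d["scene"]);m=(W[...,0]>.59)&(W[...,0]<.598)&(W[...,1]>.09)&(W[...,1]<.17);print(np.median(W[m][:,2][W[m][:,2]>.05]))
E
```

```text
24.18 th 1.550 act 1.534 tang 4.67 out 5.40 fz 3.22 mz -0.12 r 0.0747 dr 0.0008
[ 0.3  0.8 -0.5] 24.7667
28.0083 [-0.38998465  0.32197059 -0.60791281]
scene 42 [ 0.59566418 -0.08754464  0.19916406] [ 0.61308947 -0.0738978   0.20430471] [ 0.60462743 -0.08068662  0.20199132]
top 80 [ 0.59189806 -0.09019244  0.19527887] [ 0.61030735 -0.07129866  0.20320319] [ 0.60058996 -0.0807421   0.20045511]
0.18 [ 0.5998 -0.0804  0.1984] [np.float64(1.532)]
0.0793712133863877
```

View pics/g_scene.png

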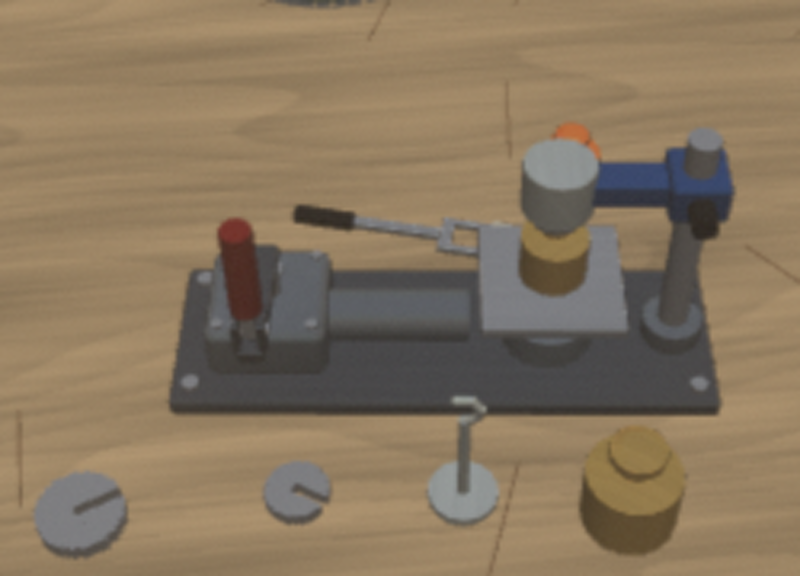

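View pics/g_top.png

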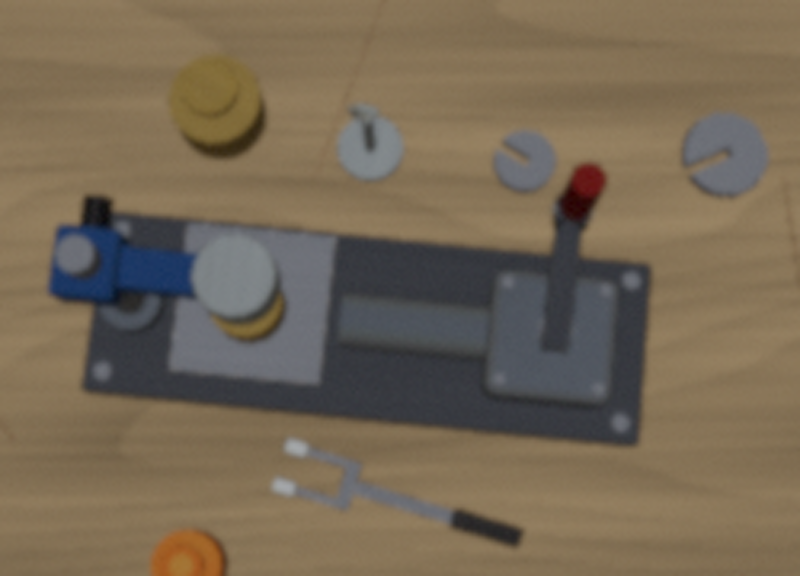

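```bash
python3 - <<'E'
from cell import order,manip
manip.dwell(.3);print(manip.state()["clock"]);order.close_job()
E
```

```text
28.4083
the job is handed in; nothing more can be done
```

I folded the grip up until it pressed on its stop, cranked counter-clockwise about 1.54 rad, then let go, backed away and handed the job in at 28.4 s. The load on the cell is estimated at about 30 N, but nothing measured it directly.

- **Grip:** it resisted an outward push with 11 N at the stop. After release, both cameras still show it upright, with its top at about 201 mm.
- **Load:** the fit to the cranking torque puts contact at about 1.11 rad and the final load at about 30 N.
- **Disagreements:**
  - The fitted contact is slightly earlier than the smallest stated gap (14 mm, 1.17 rad) allows. Taking contact at 1.17 rad would mean about 26 N, which is still in the good range.
  - The scene camera's depth gives a platform rise of 18.2 mm, or 1.51 rad, against 1.54 rad from the arm's own position. That is within the 2 mm calibration.
- **Torque reading:** free cranking measured about 0.67 Nm, not the stated 0.75 Nm, so I used the rise above my own reading.
- **Bystanders:** in the last pictures the discs, hanger and fork look undisturbed. I did not measure their positions again.

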